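# Load the pointed strap-end die and lock it with the mallet

## Task

Slide the pointed strap-end die along the bench, without lifting it, fully home into the nest that matches its pointed shape. Then pick up the mallet and knock that nest's red locking peg all the way down with it (never press a peg with the gripper itself), and stand the mallet upright on its face on the bench again. Leave the other nest's raised peg up, and do not disturb the square die or the thread cone, jar and steel anvil.

Things in the scene. Friction and masses are not known exactly. Their poses are not given: they have to be found in the camera images.
- die: loose pointed die: flat plywood block 124 long (x), 90 wide (y), 30 mm thick, with orange pad on top. Origin: centre of its underside. +x points along its nose, a 90-degree point with its tip at x = +61 mm (slanted from the 90 mm wide sides at x = +16); rear face at x = -62. A finger slot goes right through it: 38 mm in x (-52 to -14), 70 mm in y (-35 to +35). 0.35 kg
- die_slot (a point): centre of the mouth of the die's finger slot, on its top face: 33 mm behind the die's origin, 30 mm up
- nest_point: the matching nest: green walls 30 mm high fixed to the bench, no floor, V-shaped far end. Origin on the bench where the die's origin lies when fully home; +x points into the nest, as the die's nose must. Mouth at x = -39 mm, flared from 113 to 99 mm; parallel side walls x = -23 to +19, 96 mm apart inside, 112 outside; V point at x = +62. Its locking peg stands at x = +82
- peg_point (a joint): how far the pointed nest's locking peg is pressed down (m): 0 = up, 0.020 = all the way down. It is stiff (6 N of friction and a light spring, about 8 N in all) and stays where it is left
- peg_point_top (a point): centre of the top of that peg's red round head, 38 mm across, 12 mm thick; 92 mm above the bench when up, 72 mm when down. Below the head a clamp bar, 18 mm wide, reaches 38 mm from the peg's axis over the die's nose (underside 54 mm above the bench when up, 34 mm when down)
- nest_round: the wrong, empty nest, with a round far end; same size, frame and raised red peg. The three nests stand side by side 118 mm apart in any order
- peg_round (a joint): the round nest's peg, 0 = up; leave it up
- peg_round_top (a point): centre of the top of the round nest's peg, 92 mm above the bench
- nest_square: the third nest, square-ended, already loaded with the square die and locked: its peg is down for good (top 72 mm above the bench)
- square_die: the square-ended die, 112 x 90 x 30 mm, at home in its nest, standing 11 mm out of the mouth (x = -50 to +62 mm in the nest's frame); origin: on its underside, at its nest's origin. Leave it
- mallet: mallet standing on one face of its head: white head with blue band, an upright cylinder 54 mm across, 80 mm high; wooden handle level, along the mallet's -x, reaching 150 mm from the head's axis, 22 mm wide, 26 mm high, its axis 40 mm above the bench. Origin: centre of the head's lower face; z up the head. 0.4 kg
- mallet_handle (a point): point on the handle's axis 60 mm from the head's axis, 40 mm above the bench
- thread_cone: bystander: orange cone of thread, 68 mm across, 114 mm high; origin: centre of its underside
- jar: bystander: amber jar, 68 mm across, 95 mm high; origin: centre of its underside
- anvil: bystander: round steel anvil, 64 mm across, 34 mm high; origin: centre of its underside

How it is judged:
On the way, in this order (a step that is already met when the one before it is completed fails the run):
1. the pointed die is fully home in the pointed nest, its peg still up (horizontal distance between die and nest_point below 0.007 m and angle between the x axis of die and the x axis of nest_point, either way round below 0.07 rad and height (world z) of die below 0.006 m and value of joint peg_point below 0.006 m), for 0.2 s.
2. that nest's peg is all the way down with the mallet over it (value of joint peg_point above 0.016 m and horizontal distance between mallet and peg_point_top below 0.06 m and height (world z) of mallet above 0.05 m), for 0.05 s.
At the end, for the whole second after the job is handed in: The die lies flat in the pointed nest within 7 mm of fully home and 0.07 rad of straight, its peg is down by more than 16 of its 20 mm, the round nest's peg is still up (within 4 mm), and the mallet stands upright on the bench on its face (tilt under 0.1 rad), released and at rest (horizontal distance between die and nest_point below 0.007 m and angle between the x axis of die and the x axis of nest_point, either way round below 0.07 rad and height (world z) of die below 0.006 m and value of joint peg_point above 0.016 m and value of joint peg_round below 0.004 m and height (world z) of mallet below 0.008 m and angle between mallet's own z axis and vertical below 0.1 rad and linear speed of each of mallet, die below 0.02 m/s); the robot touches nothing.
It fails at once if the die is lifted off the bench (more than 12 mm) (height (world z) of die above 0.012 m).
It fails at once if the gripper itself presses a peg (contact force between any of the fingers, the arm and peg_point above 2 N or contact force between any of the fingers, the arm and peg_round above 2 N).
It fails at once if the round nest's peg is knocked down (value of joint peg_round above 0.006 m).
It fails at once if the square die is shifted more than 10 mm (distance of square_die from where it was at the start of the episode above 0.01 m).
It fails at once if the thread cone, jar or anvil is shifted more than 30 mm (distance of any of thread_cone, jar, anvil from where it was at the start of the episode above 0.03 m).
It also fails if it takes over 59 s, if anything falls off the work surface, if the arm or the gripper's body presses on something with over 40 N, if the wrist force passes 120 N, or if a joint passes its speed limit or range.

## Robot

A 6-joint arm with a two-finger parallel gripper is mounted at the origin on the work surface. World frame = base frame: x ahead of the robot, y to its left, z up, the work surface at z = 0. Lengths are in m, angles in rad, forces in N, time in s.
With the tool pointing down it reaches from about 0.25 to 0.775 m from the base axis. Payload 4 kg.
Tool frame: the origin (TCP) lies midway between the tips of the shut fingers; the grasp point (between the pads) lies 19 mm behind it; z points along the fingers, y is the line along which they close (so a half turn about z gives the same grasp; the last joint's range is limited). The gripper opens to 94 mm and grips with 3 to 60 N. Pads are 16 mm wide; open, the fingers measure 119 mm over their backs; the gripper's body (75 mm by 177 mm) begins 78 mm behind the grasp point.
Start: joints at [1.176, 0.087, 1.371, -0, 1.684, -0.103], TCP at [0.158, 0.527, 0.206] pointing down, gripper open.
Joint ranges: [-3.1, 3.1], [-0.76, 2.03], [0.27, 2.55], [-1.08, 4.22], [0.17, 2.65], [-2.57, 2.57]. Speed limits (rad/s): [2.79, 2.79, 3.14, 3.14, 3.14, 3.14].

## Interface

Orientations are given as [roll, pitch, yaw] about the fixed x, y, z axes, in that order (R = Rz(yaw) Ry(pitch) Rx(roll)).
In Python, from bench import robot gives the robot as it stands. The module is installed in compiled form; this text tells all that it offers.
- The arm moves only by the tool arm_command, never from a script. Its argument "targets" is a list of rows, each a list of 4 numbers: the shift along the world's x, y, z as a fraction of full scale, then the turn about the world's z as a fraction of full scale. A call has 1 to 8 rows; each row is the pose to reach, as a shift and turn from the pose commanded when the call began; what a row does not reach only later rows make up. Full scale, the value 1, is 0.5 m for a shift and 120 degrees for a turn. A row lasts 1/12 s, in which the tool goes at most 41.7 mm and 7.16 degrees, less where a joint would pass 70% of its speed; a pose out of reach is approached as far as the arm can. A call with a number of a shift or a turn outside -1 to 1 is refused whole. A call with a gripper value outside its range is refused whole. "claw" is the closure, from 0 (fully open) to 1 (shut), set as the call begins (left out, the last holds). The fingers move at their own pace and stop on an object; the grip force is fixed at half the most. Time passes only in rows, so rows that repeat a pose let the fingers close. It gives the time, the measured TCP pose, the force, the opening and the grip force at its end, in the units of the state.
- robot.get_obs(): the state, without advancing time (a new reading comes with each control period).
- robot.snapshot(name): name is "scene" or "top"; returns the picture (480x640x3 uint8, red, green, blue); there is no depth.
- robot.camera_info(name): a dict with "vfov" (degrees; the focal length in pixels is half the picture's height over the tangent of half this angle, whatever the lens; pixels are square), "cx", "cy" (the principal point, pixels), "extrinsics" (4x4, takes a point from camera to world coordinates). Camera axes: x right, y up, looking along -z (the intrinsics and any distortion apply to the point x, -y, -z); pixel columns grow to the right and rows downward; lengths in m; the calibration is good to about 2 mm. A picture is of the moment at which its call begins. camera_info takes no time and is no camera call.
- robot.close_job(): hands the job in; it is judged then, once.
The state is a dict: "time": time; "joint_positions": joint angles; "qvel": joint speeds; "joint_torque": joint torques, N m; "tool_pos": TCP position; "ee_rot": TCP orientation; "wrist_force": force on the tool from outside, world axes, zero at the start; "wrist_torque": the same for the moment, N m; "width": finger opening in m; "finger_force": force on a finger pad.
Only numpy, scipy, OpenCV 4.12 (cv2) and the standard library are available. Lean on these libraries where they do the work, as an engineer would, in place of code of your own. Each camera call takes 0.05 s, during which the arm holds its last target. There are 200 camera calls.

## Working session

There is one attempt and no reset: what is moved stays moved. The work goes in short steps, Python scripts to look and compute and a tool call to move; the robot and the scene stay as the last step left them, time stands still between calls to the robot, and variables do not carry over. Pictures are saved under pics/ and viewed, at most 10 in all, crops included, and the job is handed in when it is done.

Besides the shell and the picture viewer there is one more tool, called after "Call:" as name(argument=value, ...) on one line, values as JSON. arm_command: Moves the arm, as the interface text tells. Shift numbers are shares of 0.5 m and turn numbers shares of 120 degrees, none past 1 either way. Its arguments: {"type":"object","properties":{"targets":{"type":"array"},"claw":{"type":"number"}},"required":["targets"]}

```bash
mkdir -p pics; python3 - <<'E'
from bench import robot
import cv2,numpy as np
for n in("scene","top"):
    cv2.imwrite(f"pics/{n}0.png",robot.snapshot(n)[:,:,::-1]); i=robot.camera_info(n); print(n,{k:(np.round(v,4).tolist()) for k,v in i.items() if not isinstance(v,str)})
o=robot.get_obs();print(o)
E
```

```text
scene {'vfov': 45.4328, 'cx': 319.7457, 'cy': 239.4945, 'extrinsics': [[-0.0555, -0.7009, 0.7111, 1.5562], [0.9983, -0.0244, 0.0538, 0.0581], [-0.0203, 0.7129, 0.701, 1.0488], [0.0, 0.0, 0.0, 1.0]]}
top {'vfov': 53.715, 'cx': 325.9054, 'cy': 229.3579, 'extrinsics': [[-0.0239, 0.9886, -0.1489, 0.4483], [-0.9997, -0.0225, 0.0112, -0.0034], [0.0077, 0.1491, 0.9888, 0.9721], [0.0, 0.0, 0.0, 1.0]]}
{'time': 0.1, 'joint_positions': array([ 1.17588960e+00,  8.78631582e-02,  1.37207317e+00, -2.32979229e-05,
        1.68360549e+00, -1.03080822e-01]), 'qvel': array([ 0.0018931 , -0.00072139, -0.00533953,  0.00171715, -0.00047533,
        0.0003772 ]), 'joint_torque': array([ 1.70783394e-03, -3.41249299e+01, -3.03302550e+01,  7.18916254e-02,
        3.04161001e-02, -8.06641947e-05]), 'tool_pos': array([0.15804873, 0.52629154, 0.20444623]), 'ee_rot': array([-3.13965145e+00, -1.77533560e-04,  2.84976397e+00]), 'wrist_force': array([-0.5440551 , -0.57574744, -0.25159967]), 'wrist_torque': array([-0.04328428,  0.0468385 , -0.01958684]), 'finger_force': 0.0, 'width': 0.09388345473294728}
```

View pics/top0.png

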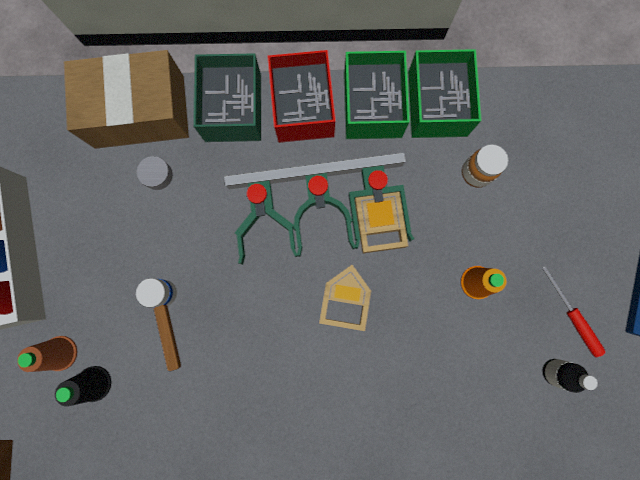

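View pics/scene0.png

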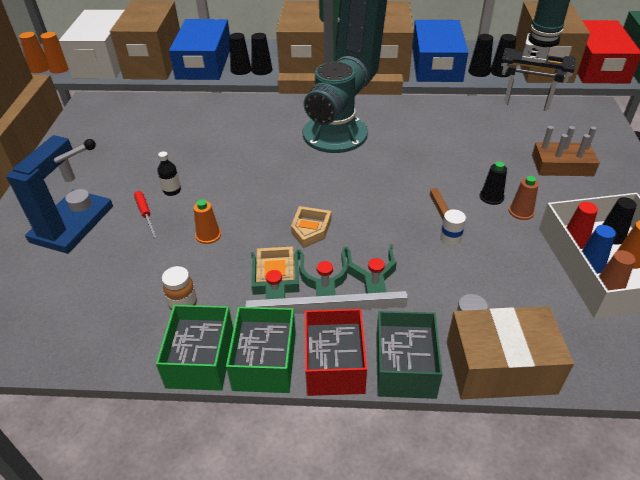

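```bash
cat > h.py <<'E'
import cv2,numpy as np
from bench import robot
def cam(n):
    i=robot.camera_info(n); f=240/np.tan(np.radians(i["vfov"])/2)
    K=np.array([[f,0,i["cx"]],[0,f,i["cy"]],[0,0,1]]); return K,np.array(i["extrinsics"]),i
def proj(n,P):
    K,E,_=cam(n); q=(np.atleast_2d(P)-E[:3,3])@E[:3,:3]; q=q*[1,-1,-1]; q=q@K.T; return q[:,:2]/q[:,2:]
def unproj(n,uv,z):
    K,E,_=cam(n); uv=np.atleast_2d(uv).astype(float)
    d=np.c_[uv,np.ones(len(uv))]@np.linalg.inv(K).T*[1,-1,-1]@E[:3,:3].T
    return E[:3,3]+d*((z-E[2,3])/d[:,2])[:,None]
def rect(n,img,x0,x1,y0,y1,z,s):
    # s px per m ; col grows with -y, row with -x
    c,r=np.meshgrid(np.arange(int((y1-y0)*s)),np.arange(int((x1-x0)*s)))
    P=np.c_[x1-r.ravel()/s,y1-c.ravel()/s,np.full(r.size,z)]
    m=proj(n,P).astype(np.float32).reshape(*r.shape,2)
    return cv2.remap(img,m[...,0],m[...,1],cv2.INTER_CUBIC)
E
python3 - <<'E'
from h import *
for n in("scene","top"):
    print({k:v for k,v in cam(n)[2].items() if k!="extrinsics"})
im=cv2.imread("pics/top0.png")
cv2.imwrite("pics/r1.png",rect("top",im,.33,.63,-.17,.17,.03,1900)[:,:])
hsv=cv2.cvtColor(im,cv2.COLOR_BGR2HSV)
def blobs(lo,hi,a=60):
    m=cv2.inRange(hsv,lo,hi); k,l,s,c=cv2.connectedComponentsWithStats(m)
    return [(c[i].round(1).tolist(),s[i].tolist()) for i in range(1,k) if s[i][4]>a]
print("red",blobs((0,200,120),(6,255,255)))
print("orange",blobs((15,200,150),(25,255,255)))
print("white",blobs((0,0,170),(180,40,255)))
print(unproj("top",[(257,193),(318,185)],.092),unproj("top",[(377.5,179.5)],.072))
E
```

```text
{'vfov': 45.43277928253998, 'cx': 319.7456512887619, 'cy': 239.49453394814}
{'vfov': 53.71502539061759, 'cx': 325.90542144800065, 'cy': 229.3578629716699}
red [([300.8, 89.8], [268, 50, 67, 78, 447]), ([377.5, 179.5], [369, 171, 18, 18, 265]), ([317.7, 184.8], [309, 176, 19, 19, 277]), ([256.4, 193.1], [248, 184, 18, 19, 277]), ([587.2, 334.3], [569, 309, 36, 48, 488])]
orange [([380.2, 213.2], [367, 201, 27, 26, 541]), ([468.7, 283.5], [461, 266, 24, 33, 97]), ([491.9, 280.4], [483, 269, 23, 24, 238])]
white [([117.2, 89.3], [103, 54, 30, 72, 1784]), ([492.2, 159.0], [478, 145, 30, 29, 698]), ([6.5, 274.7], [0, 192, 17, 133, 551]), ([149.6, 292.4], [136, 279, 28, 28, 620]), ([590.0, 382.6], [584, 376, 13, 14, 148])]
[[ 6.53618631e-01  1.15708955e-01  9.20000000e-02]
 [ 6.66644033e-01 -3.49648557e-04  9.20000000e-02]] [[ 0.68006792 -0.11669825  0.072     ]]
```

View pics/r1.png

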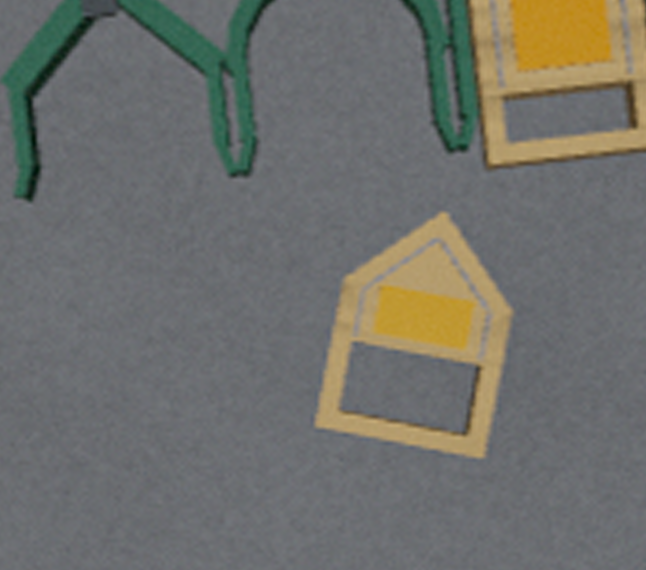

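Call:
arm_command(targets=[[0.3, -0.5, 0, 0.052], [0.3, -0.5, 0, 0.052], [0.3, -0.5, 0, 0.052], [0.3, -0.5, 0, 0.052], [0.3, -0.5, 0, 0.052], [0.3, -0.5, 0, 0.052], [0.3, -0.5, 0, 0.052], [0.3, -0.5, 0, 0.052]], claw=0.57)

```text
time: 0.77
tool_pos: [0.3114, 0.2711, 0.2052]
ee_rot: [-3.139, 0.003, 2.949]
wrist_force: [-0.2, 1.2, -0.6]
width: 0.0443
finger_force: 0.0
```

```bash
python3 - <<'E'
from h import *
# fit nest_point+die by template edges: print measured quantities
im=cv2.imread("pics/top0.png");hsv=cv2.cvtColor(im,cv2.COLOR_BGR2HSV)
p=unproj("top",[(256.4,193.1),(317.7,184.8)],.092); q=unproj("top",[(377.5,179.5)],.072)
P=np.r_[p,q];print(P.round(4)); d=P[2]-P[0]; yaw=np.arctan2(d[0],-d[1]); a=np.array([np.cos(yaw),np.sin(yaw)]);print(yaw,P[:,:2]-.082*a)
# square die wood corners (fit rect at z=.03)
m=cv2.inRange(hsv,(10,60,120),(26,255,255)); n,l,s,c=cv2.connectedComponentsWithStats(m)
for i in range(1,n):
    if s[i][4]>300 and 310<c[i][0]<420 and 190<c[i][1]<340:
        ct=cv2.findContours((l==i).astype(np.uint8),cv2.RETR_EXTERNAL,cv2.CHAIN_APPROX_NONE)[0][0][:,0]
        w=unproj("top",ct,.03)[:,:2]; 
        print(s[i],cv2.minAreaRect((w*1000).astype(np.float32)))
# mallet
print("mallet head",unproj("top",[(149.6,292.4)],.08))
m=cv2.inRange(hsv,(3,90,50),(16,255,200)); n,l,s,c=cv2.connectedComponentsWithStats(m)
for i in range(1,n):
    if s[i][4]>200 and 140<c[i][0]<190 and 290<c[i][1]<380:
        r,cc=np.nonzero(l==i); w=unproj("top",np.c_[cc,r],.053)[:,:2]; v=np.linalg.svd(w-w.mean(0),full_matrices=False)[2][0]; t=(w-w.mean(0))@v
        print(s[i],w.mean(0),v,t.min(),t.max())
print("jar,cone,anvil",unproj("top",[(492,159)],.095),unproj("top",[(497,280)],.114),unproj("top",[(151,168)],.034))
E
```

```text
[[ 6.534e-01  1.168e-01  9.200e-02]
 [ 6.670e-01  2.000e-04  9.200e-02]
 [ 6.801e-01 -1.167e-01  7.200e-02]]
0.11348558195787051 [[ 0.57197706  0.10756061]
 [ 0.58557475 -0.00907265]
 [ 0.59859539 -0.1259841 ]]
[ 355  192   53   60 1866] ((603.775390625, -125.86356353759766), (112.40349578857422, 91.91307830810547), 6.482179641723633)
[ 319  265   52   66 1642] ((457.4117431640625, -51.542240142822266), (91.11256408691406, 122.58440399169922), 79.02012634277344)
mallet head [[0.47154691 0.31734104 0.08      ]]
[154 305  25  66 809] [0.38758636 0.29293495] [-0.96932153 -0.24579621] -0.06127899189808409 0.06144068885749799
jar,cone,anvil [[ 0.70974721 -0.33538907  0.095     ]] [[ 0.47802494 -0.31999754  0.114     ]] [[0.72399426 0.33892594 0.034     ]]
```

Call:
arm_command(targets=[[0.228, -0.634, 0, 0.002], [0.228, -0.634, 0, 0.002], [0.228, -0.634, 0, 0.002], [0.228, -0.634, 0, 0.002], [0.228, -0.634, 0, 0.002], [0.228, -0.634, 0, 0.002], [0.228, -0.634, 0, 0.002], [0.228, -0.634, 0, 0.002]])

```text
time: 1.43
tool_pos: [0.4212, -0.0385, 0.2053]
ee_rot: [3.141, 0.0, 2.963]
wrist_force: [0.7, -0.1, -0.3]
width: 0.0405
finger_force: 0.0
```

Call:
arm_command(targets=[[0, 0, -0.1, 0], [0, 0, -0.1, 0], [0, 0, -0.1, 0], [0, 0, -0.1, 0]])

```text
time: 1.77
tool_pos: [0.4206, -0.0359, 0.1554]
ee_rot: [3.141, -0.002, 2.964]
wrist_force: [-0.8, 0.5, -0.0]
width: 0.0404
finger_force: 0.0
```

Call:
arm_command(targets=[[0.01, -0.019, 0, -0.004], [0.01, -0.019, -0.08, -0.004], [0.01, -0.019, -0.16, -0.004], [0.01, -0.019, -0.22, -0.004], [0.01, -0.019, -0.22, -0.004], [0.01, -0.019, -0.22, -0.004]])

```text
time: 2.27
tool_pos: [0.4264, -0.046, 0.0462]
ee_rot: [-3.142, -0.0, 2.956]
wrist_force: [0.1, 1.0, 0.2]
width: 0.0405
finger_force: 0.0
```

```bash
python3 - <<'E'
from h import *
im=cv2.imread
s=robot.snapshot("top")[:,:,::-1]; cv2.imwrite("pics/r2.png",rect("top",np.ascontiguousarray(s),.33,.63,-.17,.17,.03,1700))
print(robot.get_obs()["tool_pos"])
E
```

```text
[ 0.4279839  -0.04643995  0.0479988 ]
```

View pics/r2.png

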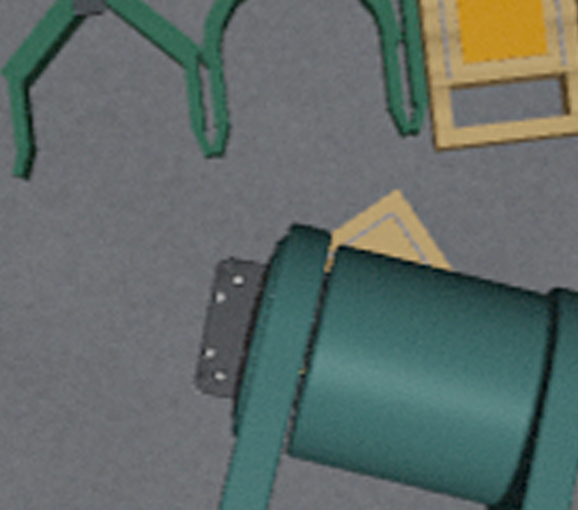

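Call:
arm_command(targets=[[0, 0, 0, 0], [0, 0, 0, 0], [0, 0, -0.02, 0], [0, 0, -0.04, 0], [0, 0, -0.06, 0], [0, 0, -0.073, 0], [0, 0, -0.073, 0]], claw=0.7)

```text
time: 2.9
tool_pos: [0.424, -0.046, 0.0065]
ee_rot: [3.141, -0.005, 2.954]
wrist_force: [-0.8, 0.0, 1.4]
width: 0.0283
finger_force: 0.0
```

Call:
arm_command(targets=[[0, 0, 0, 0], [0, 0, 0, 0], [0, 0, 0, 0], [0, 0, 0, 0], [0, 0, 0, 0], [0, 0, 0, 0]], claw=0.4)

```text
time: 3.4
tool_pos: [0.4265, -0.0463, 0.0094]
ee_rot: [3.141, 0.001, 2.954]
wrist_force: [1.7, 0.3, -0.1]
width: 0.0463
finger_force: 30.0
```

Call:
arm_command(targets=[[0.001, 0.03, 0, 0.018], [0.002, 0.07, 0, 0.036], [0.003, 0.11, 0, 0.054], [0.004, 0.15, 0, 0.072], [0.005, 0.19, 0, 0.09], [0.006, 0.22, 0, 0.11], [0.007, 0.25, 0, 0.13], [0.007, 0.275, 0, 0.144]])

```text
time: 4.07
tool_pos: [0.4299, 0.0913, 0.0095]
ee_rot: [-3.14, 0.001, -3.025]
wrist_force: [0.1, -3.0, 0.2]
width: 0.046
finger_force: 30.0
```

Call:
arm_command(targets=[[0, 0, 0, 0], [0, 0, 0, 0], [0, 0, 0, 0]])

```text
time: 4.32
tool_pos: [0.4298, 0.0913, 0.0094]
ee_rot: [3.141, 0.001, -3.027]
wrist_force: [0.1, 3.4, 2.9]
width: 0.0463
finger_force: 30.0
```

```bash
python3 - <<'E'
from h import *
s=robot.snapshot("top")[:,:,::-1]; cv2.imwrite("pics/r3.png",rect("top",np.ascontiguousarray(s),.38,.68,-.05,.25,.03,1900))
print(np.mean([robot.get_obs()["tool_pos"]],0))
E
```

```text
[0.42975498 0.09108112 0.00933813]
```

View pics/r3.png

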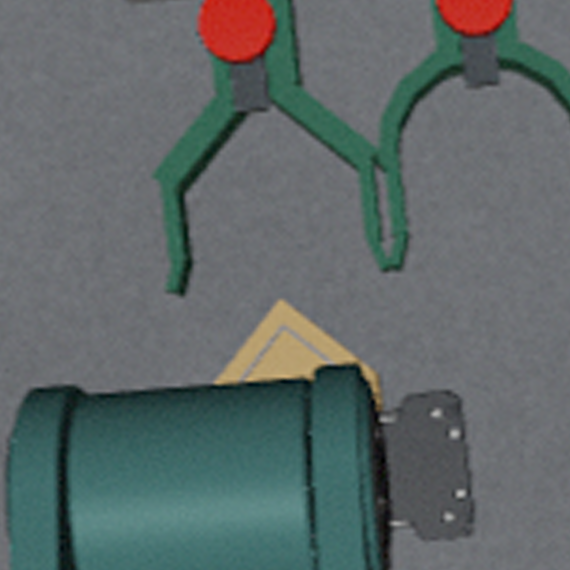

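Call:
arm_command(targets=[[0.022, 0.0025, 0, 0], [0.044, 0.005, 0, 0], [0.066, 0.0075, 0, 0], [0.088, 0.01, 0, 0], [0.11, 0.0125, 0, 0], [0.132, 0.015, 0, 0], [0.154, 0.0175, 0, 0], [0.178, 0.02, 0, 0]])

```text
time: 5.03
tool_pos: [0.5175, 0.0998, 0.0094]
ee_rot: [-3.141, -0.004, -3.028]
wrist_force: [-5.1, -0.3, 7.1]
width: 0.0462
finger_force: 30.0
```

Call:
arm_command(targets=[[0, 0, 0, 0], [0, 0, 0, 0], [0, 0, 0, 0], [0, 0, 0, 0]], claw=0.56)

```text
time: 5.37
tool_pos: [0.5175, 0.1004, 0.0084]
ee_rot: [-3.141, -0.002, -3.028]
wrist_force: [0.6, -0.5, 0.5]
width: 0.0413
finger_force: 0.0
```

Call:
arm_command(targets=[[0.01, 0.001, 0, 0], [0.02, 0.002, 0, 0], [0.03, 0.0035, 0, 0], [0.04, 0.0045, 0, 0], [0.05, 0.0055, 0, 0], [0.058, 0.0065, 0, 0], [0.06, 0.007, 0, 0], [0.062, 0.007, 0, 0]])

```text
time: 6.03
tool_pos: [0.549, 0.1046, 0.0088]
ee_rot: [3.142, -0.002, -3.027]
wrist_force: [-5.9, -1.0, 3.5]
width: 0.0414
finger_force: 2.8
```

Call:
arm_command(targets=[[0.002, 0, 0, 0], [0.004, 0, 0, 0], [0.004, 0, 0, 0]])

```text
time: 6.28
tool_pos: [0.549, 0.1046, 0.0088]
ee_rot: [3.141, -0.006, -3.027]
wrist_force: [-8.8, -0.7, 6.2]
width: 0.0412
finger_force: 4.3
```

Call:
arm_command(targets=[[0.002, 0, 0, 0], [0.004, 0, 0, 0], [0.006, 0.001, 0, 0], [0.006, 0.001, 0, 0]])

```text
time: 6.62
tool_pos: [0.5489, 0.1046, 0.0089]
ee_rot: [-3.141, -0.013, -3.027]
wrist_force: [-16.4, -2.1, 11.4]
width: 0.0413
finger_force: 8.2
```

Call:
arm_command(targets=[[-0.01, -0.001, 0, 0], [-0.02, -0.002, 0, 0], [-0.024, -0.003, 0, 0], [-0.024, -0.003, 0, 0], [-0.024, -0.003, 0.06, 0], [-0.024, -0.003, 0.14, 0], [-0.024, -0.003, 0.22, 0], [-0.024, -0.003, 0.3, 0]], claw=0.68)

```text
time: 7.28
tool_pos: [0.5427, 0.1036, 0.1605]
ee_rot: [3.141, 0.001, -3.027]
wrist_force: [1.4, -0.2, 0.4]
width: 0.0302
finger_force: 0.0
```

Call:
arm_command(targets=[[-0.06, 0.08, 0, 0], [-0.12, 0.16, 0, 0], [-0.2, 0.24, 0, 0], [-0.24, 0.32, 0, 0], [-0.24, 0.38, 0, 0]], claw=0.2)

```text
time: 7.7
tool_pos: [0.427, 0.2761, 0.1599]
ee_rot: [3.141, 0.002, -3.028]
wrist_force: [1.4, 0.6, 0.0]
width: 0.06
finger_force: 0.0
```

```bash
python3 - <<'E'
from h import *
s=np.ascontiguousarray(robot.snapshot("top")[:,:,::-1]); cv2.imwrite("pics/t4.png",s)
s=cv2.resize(s[100:400,100:500],(800,600),interpolation=cv2.INTER_CUBIC); cv2.imwrite("pics/r4.png",s)
im=cv2.imread("pics/t4.png");hsv=cv2.cvtColor(im,cv2.COLOR_BGR2HSV)
m=cv2.inRange(hsv,(10,60,120),(26,255,255)); n,l,s,c=cv2.connectedComponentsWithStats(m)
for i in range(1,n):
    if s[i][4]>300 and 200<c[i][0]<420 and 190<c[i][1]<340:
        ct=cv2.findContours((l==i).astype(np.uint8),cv2.RETR_EXTERNAL,cv2.CHAIN_APPROX_NONE)[0][0][:,0]
        print(s[i],cv2.minAreaRect((unproj("top",ct,.03)[:,:2]*1000).astype(np.float32)))
E
```

```text
[ 355  192   53   60 1870] ((603.9293823242188, -125.69334411621094), (112.56826782226562, 91.60449981689453), 6.454463958740234)
[ 243  213   50   62 1559] ((567.50634765625, 105.448974609375), (117.61148071289062, 91.32514953613281), 6.649919509887695)
```

View pics/r4.png

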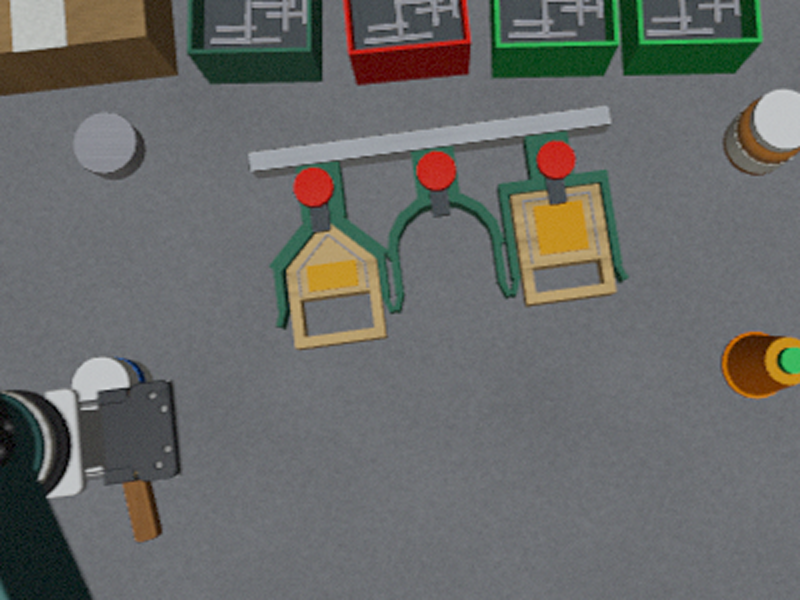

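Call:
arm_command(targets=[[0.008, 0.058, 0, 0.065], [0.008, 0.058, 0, 0.065], [0.008, 0.058, -0.06, 0.065], [0.008, 0.058, -0.12, 0.065], [0.008, 0.058, -0.18, 0.065], [0.008, 0.058, -0.18, 0.065]])

```text
time: 8.25
tool_pos: [0.4288, 0.3014, 0.0623]
ee_rot: [-3.138, -0.012, -2.892]
wrist_force: [-1.5, -0.3, -1.9]
width: 0.0756
finger_force: 0.0
```

Call:
arm_command(targets=[[0.001, 0.003, 0, 0], [0.001, 0.003, -0.03, 0], [0.001, 0.003, -0.06, 0], [0.001, 0.003, -0.09, 0], [0.001, 0.003, -0.09, 0], [0.001, 0.003, -0.09, 0]])

```text
time: 8.75
tool_pos: [0.4341, 0.306, 0.0258]
ee_rot: [3.141, 0.002, -2.892]
wrist_force: [0.7, -0.2, 0.7]
width: 0.075
finger_force: 0.0
```

Call:
arm_command(targets=[[-0.007, -0.003, -0.01, 0], [-0.007, -0.003, -0.01, 0], [-0.007, -0.003, -0.01, 0]])

```text
time: 9.0
tool_pos: [0.4299, 0.3044, 0.0201]
ee_rot: [3.141, 0.002, -2.891]
wrist_force: [0.6, 0.3, -0.1]
width: 0.0749
finger_force: 0.0
```

Call:
arm_command(targets=[[0, 0, 0, 0], [0, 0, 0, 0], [0, 0, 0, 0], [0, 0, 0, 0], [0, 0, 0, 0], [0, 0, 0, 0], [0, 0, 0, 0], [0, 0, 0, 0]], claw=1)

```text
time: 9.67
tool_pos: [0.4294, 0.3042, 0.019]
ee_rot: [3.141, -0.0, -2.891]
wrist_force: [0.2, 0.4, -0.6]
width: 0.0253
finger_force: 0.1
```

Call:
arm_command(targets=[[0, 0, 0, 0], [0, 0, 0, 0], [0, 0, 0, 0], [0, 0, 0, 0]])

```text
time: 10.0
tool_pos: [0.4293, 0.3042, 0.0189]
ee_rot: [3.141, -0.0, -2.891]
wrist_force: [-1.7, 1.0, 0.3]
width: 0.0219
finger_force: 29.7
```

Call:
arm_command(targets=[[0, 0, 0.03, 0], [0, 0, 0.07, 0], [0, 0, 0.12, 0], [0, 0, 0.18, 0], [0, 0, 0.24, 0], [0, 0, 0.28, 0], [0, 0, 0.28, 0], [0, 0, 0.28, 0]])

```text
time: 10.67
tool_pos: [0.4296, 0.3041, 0.1589]
ee_rot: [3.142, 0.001, -2.891]
wrist_force: [0.1, -0.1, -4.3]
width: 0.0214
finger_force: 30.0
```

```bash
python3 - <<'E'
from h import *
s=np.ascontiguousarray(robot.snapshot("top")[:,:,::-1]);t=np.ascontiguousarray(robot.snapshot("scene")[:,:,::-1])
cv2.imwrite("pics/r5.png",np.hstack([cv2.resize(s[200:400,80:280],(400,400)),cv2.resize(t[130:270,380:520],(400,400))]))
print(robot.get_obs()["tool_pos"],robot.get_obs()["wrist_force"])
E
```

```text
[0.42802151 0.30328833 0.15600818] [-0.51870969 -1.34148746 -5.29354008]
```

View pics/r5.png

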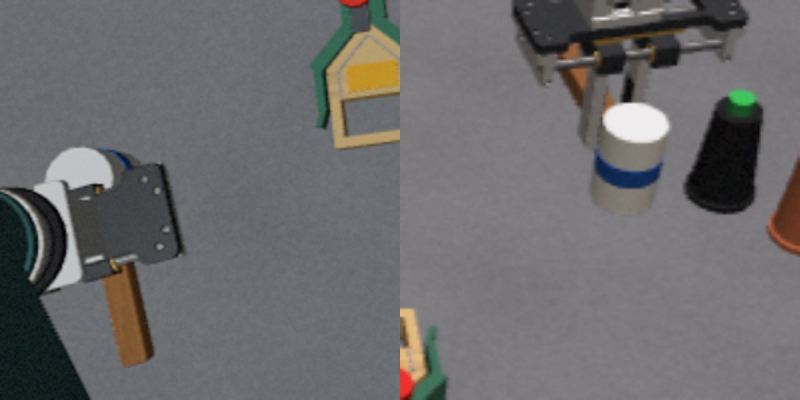

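Call:
arm_command(targets=[[0.03, -0.03, 0, 0], [0.08, -0.08, 0, 0], [0.13, -0.14, 0, 0], [0.18, -0.2, 0, 0], [0.23, -0.26, 0, 0], [0.28, -0.32, 0, 0], [0.33, -0.37, 0, 0], [0.363, -0.401, 0, 0]])

```text
time: 11.43
tool_pos: [0.6113, 0.0999, 0.1549]
ee_rot: [-3.141, -0.006, -2.894]
wrist_force: [0.2, 0.4, -3.7]
width: 0.0218
finger_force: 30.0
```

Call:
arm_command(targets=[[0, 0, 0, 0], [0, 0, 0, 0], [0, 0, 0, 0]])

```text
time: 11.68
tool_pos: [0.6094, 0.1039, 0.1563]
ee_rot: [3.14, -0.005, -2.891]
wrist_force: [-0.2, 0.7, -3.0]
width: 0.0215
finger_force: 30.0
```

```bash
python3 - <<'E'
from h import *
s=np.ascontiguousarray(robot.snapshot("top")[:,:,::-1]);t=np.ascontiguousarray(robot.snapshot("scene")[:,:,::-1])
cv2.imwrite("pics/r6.png",np.hstack([cv2.resize(s[110:270,190:350],(400,400)),cv2.resize(t[170:310,300:440],(400,400))]))
hsv=cv2.cvtColor(s,cv2.COLOR_BGR2HSV)
m=cv2.inRange(hsv,(0,0,170),(180,40,255)); n,l,st,c=cv2.connectedComponentsWithStats(m)
print([(c[i],st[i],unproj("top",c[i],.22)) for i in range(1,n) if st[i][4]>100 and 190<c[i][0]<350 and 110<c[i][1]<270])
print(robot.get_obs()["tool_pos"])
E
```

```text
[]
[0.60966326 0.1045896  0.1577359 ]
```

View pics/r6.png

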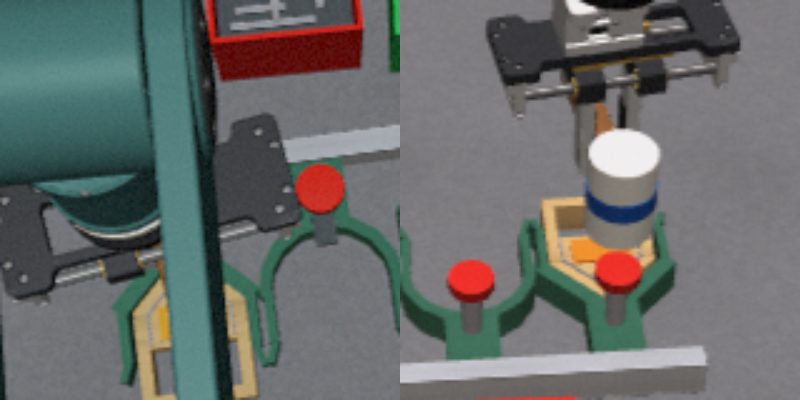

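Call:
arm_command(targets=[[0.003, 0, -0.03, 0], [0.003, 0, -0.06, 0], [0.003, 0, -0.08, 0], [0.003, 0, -0.09, 0], [0.003, 0, -0.1, 0], [0.003, 0, -0.11, 0], [0.003, 0, -0.12, 0], [0.003, 0, -0.13, 0]])

```text
time: 12.45
tool_pos: [0.6132, 0.1042, 0.0958]
ee_rot: [3.141, 0.003, -2.891]
wrist_force: [-2.6, 1.5, 3.9]
width: 0.0216
finger_force: 30.0
```

Call:
arm_command(targets=[[0, 0, -0.004, 0], [0, 0, -0.008, 0], [0, 0, -0.008, 0], [0, 0, -0.008, 0]])

```text
time: 12.78
tool_pos: [0.6131, 0.1041, 0.0909]
ee_rot: [3.141, 0.002, -2.891]
wrist_force: [-1.8, 2.7, 5.1]
width: 0.0218
finger_force: 30.0
```

Call:
arm_command(targets=[[0, 0, -0.004, 0], [0, 0, -0.008, 0], [0, 0, -0.008, 0], [0, 0, -0.008, 0]])

```text
time: 13.12
tool_pos: [0.6132, 0.1041, 0.0907]
ee_rot: [3.142, 0.004, -2.891]
wrist_force: [-8.1, 0.2, 16.4]
width: 0.0217
finger_force: 30.0
```

```bash
python3 - <<'E'
from h import *
t=np.ascontiguousarray(robot.snapshot("scene")[:,:,::-1])
cv2.imwrite("pics/r7.png",cv2.resize(t[180:310,310:440],(600,600),interpolation=cv2.INTER_CUBIC))
for z in(.092,.072): print((proj("scene",[[.6534,.1168,z],[.667,.0002,z]])-[310,180])*600/130)
E
```

```text
[[303.93068391 377.06139118]
 [ 67.28625589 390.86876852]]
[[302.00057456 404.47709288]
 [ 67.86440567 418.2084227 ]]
```

View pics/r7.png

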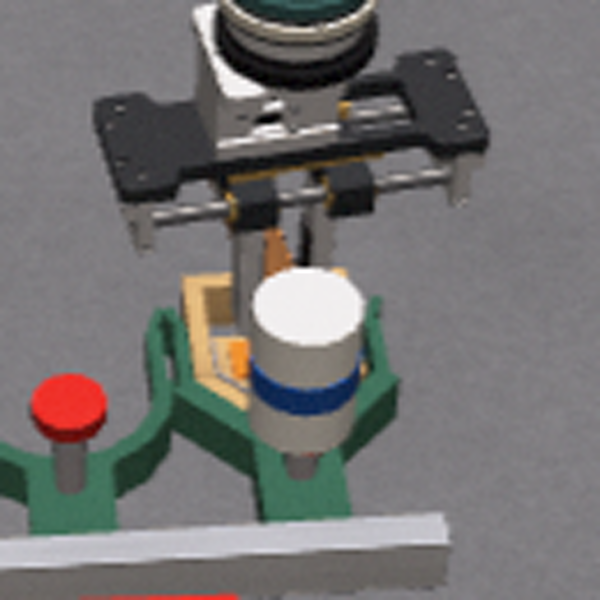

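Call:
arm_command(targets=[[0, 0, 0.02, 0], [0, 0, 0.06, 0], [0, 0, 0.1, 0], [0, 0, 0.13, 0], [0, 0, 0.13, 0], [-0.03, 0.03, 0.13, 0], [-0.08, 0.08, 0.13, 0], [-0.13, 0.14, 0.13, 0]])

```text
time: 13.83
tool_pos: [0.5464, 0.1721, 0.1477]
ee_rot: [-3.14, -0.005, -2.895]
wrist_force: [1.1, 1.1, -3.9]
width: 0.0215
finger_force: 30.0
```

Call:
arm_command(targets=[[-0.05, 0.06, 0, 0], [-0.1, 0.12, 0, 0], [-0.15, 0.18, 0, 0], [-0.2, 0.23, 0, 0], [-0.23, 0.258, 0, 0], [-0.23, 0.258, 0, 0], [-0.23, 0.258, 0, 0], [-0.23, 0.258, 0, 0]])

```text
time: 14.5
tool_pos: [0.4324, 0.3017, 0.1493]
ee_rot: [-3.14, -0.002, -2.891]
wrist_force: [0.0, 0.0, -3.3]
width: 0.0215
finger_force: 30.0
```

Call:
arm_command(targets=[[0, 0, -0.05, 0], [0, 0, -0.1, 0], [0, 0, -0.15, 0], [0, 0, -0.19, 0], [0, 0, -0.22, 0], [0, 0, -0.235, 0], [0, 0, -0.24, 0], [0, 0, -0.24, 0]])

```text
time: 15.17
tool_pos: [0.4328, 0.3018, 0.0303]
ee_rot: [-3.141, -0.001, -2.892]
wrist_force: [-1.3, 0.5, -3.5]
width: 0.0219
finger_force: 30.0
```

Call:
arm_command(targets=[[0, 0, -0.003, 0], [0, 0, -0.006, 0], [0, 0, -0.01, 0], [0, 0, -0.013, 0], [0, 0, -0.016, 0], [0, 0, -0.018, 0], [0, 0, -0.018, 0]])

```text
time: 15.75
tool_pos: [0.4322, 0.3026, 0.0218]
ee_rot: [3.142, -0.0, -2.891]
wrist_force: [0.5, 0.0, -4.1]
width: 0.0217
finger_force: 30.0
```

Call:
arm_command(targets=[[0, 0, -0.002, 0], [0, 0, -0.004, 0], [0, 0, -0.006, 0], [0, 0, -0.007, 0], [0, 0, -0.007, 0]])

```text
time: 16.17
tool_pos: [0.4325, 0.3028, 0.0191]
ee_rot: [3.141, 0.0, -2.891]
wrist_force: [-1.9, -1.6, -1.2]
width: 0.0219
finger_force: 30.0
```

Touching down (weight partly carried). Release and retreat upward.

Call:
arm_command(targets=[[0, 0, -0.001, 0], [0, 0, -0.001, 0], [0, 0, -0.001, 0], [0, 0, -0.001, 0], [0, 0, -0.001, 0], [0, 0, -0.001, 0], [0, 0, -0.001, 0], [0, 0, -0.001, 0]], claw=0.3)

```text
time: 16.83
tool_pos: [0.4324, 0.3026, 0.018]
ee_rot: [3.141, 0.0, -2.891]
wrist_force: [-0.5, 0.4, 0.2]
width: 0.0658
finger_force: 0.0
```

Call:
arm_command(targets=[[0, 0, 0.05, 0], [0, 0, 0.1, 0], [0, 0, 0.16, 0], [0, 0, 0.22, 0], [0, 0, 0.3, 0], [-0.06, 0.06, 0.34, 0], [-0.12, 0.12, 0.34, 0], [-0.2, 0.2, 0.34, 0]])

```text
time: 17.5
tool_pos: [0.3474, 0.3895, 0.1909]
ee_rot: [3.139, 0.005, -2.894]
wrist_force: [0.9, -0.6, -0.4]
width: 0.0662
finger_force: 0.0
```

Call:
arm_command(targets=[[-0.05, 0.08, 0, 0], [-0.1, 0.16, 0, 0], [-0.15, 0.2, 0, 0], [-0.15, 0.2, 0, 0], [-0.15, 0.2, 0, 0], [-0.15, 0.2, 0, 0]])

```text
time: 18.0
tool_pos: [0.2719, 0.4879, 0.1877]
ee_rot: [-3.141, 0.0, -2.89]
wrist_force: [0.6, 0.3, 0.1]
width: 0.0655
finger_force: 0.0
```

```bash
python3 - <<'E'
from h import *
s=np.ascontiguousarray(robot.snapshot("top")[:,:,::-1]);t=np.ascontiguousarray(robot.snapshot("scene")[:,:,::-1])
cv2.imwrite("pics/r8.png",np.hstack([cv2.resize(s[130:400,120:390],(400,400)),cv2.resize(t[130:330,300:500],(400,400))]))
hsv=cv2.cvtColor(s,cv2.COLOR_BGR2HSV)
for lo,hi,z in(((0,200,120),(6,255,255),.072),((0,0,170),(180,40,255),.08)):
    n,l,st,c=cv2.connectedComponentsWithStats(cv2.inRange(hsv,lo,hi))
    print([(c[i].round(1),unproj("top",c[i],z).round(4)) for i in range(1,n) if st[i][4]>200 and 120<c[i][0]<390 and 130<c[i][1]<400])
print(proj("top",[[.6534,.1168,.072],[.6534,.1168,.092]]))
E
```

```text
[(array([377.5, 179.5]), array([[ 0.6801, -0.1167,  0.072 ]])), (array([317.7, 184.9]), array([[6.719e-01, 2.000e-04, 7.200e-02]])), (array([257.7, 195.3]), array([[0.6536, 0.117 , 0.072 ]]))]
[(array([151.5, 290.2]), array([[0.4755, 0.314 , 0.08  ]]))]
[[257.83990584 195.44252523]
 [256.42457126 193.12500579]]
```

View pics/r8.png

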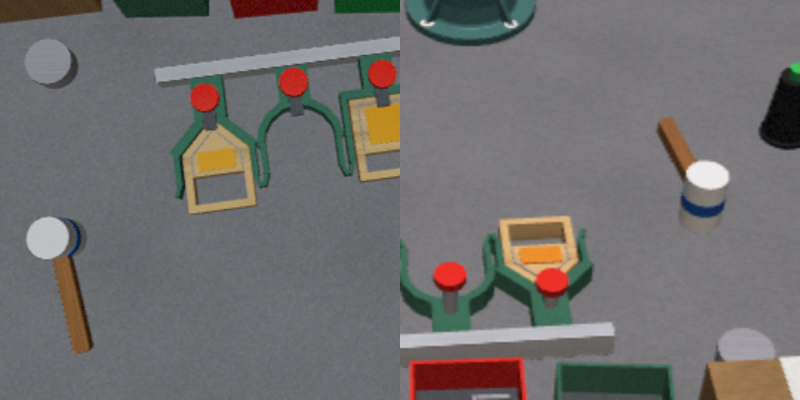

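The pictures show the pointed peg down (its centroid at 257.7, 195.3 matches the 72 mm height), the round peg still up at (317.7, 184.9), the die home and the mallet standing upright. I'm handing the job in.

```bash
python3 -c "
from bench import robot
print(robot.close_job())"
```

```text
the job is handed in; nothing more can be done
None
```

I handed the job in with the pointed die fully home, its peg knocked down with the mallet, the round nest's peg still up and the mallet standing upright on the bench; the hand-in returned no verdict.

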